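# Load a gel cassette into the vertical gel unit and close its safety lid

## Task

Take the gel cassette off the slanted draining stand and load it into the vertical gel unit: slip its foot edge-on over the front wall and through the slot below the two overhanging ears, then tip it upright under the ears until it stands on the trough floor and leans back against both black gaskets. Then put the amber safety lid on the unit, level and fully down on both electrode pins, red socket on the red side. The cassette is glass, so feel your way in and do not force it, and leave the loose wash bottle and small red-capped bottle standing where they are.

Things in the scene. Friction and masses are not known exactly. Their poses are not given: they have to be found in the camera images.
- stand: steel draining stand, fixed, plate 136 (x) x 148 mm; holds the cassette leaning 35 deg from vertical, its top to the stand's -x. Origin: middle of the underside. The cassette's foot stands in a channel (10 mm deep lip on the upper side only) at x=+45, z=34 mm; two 8 mm rods at y=+-48 mm carry its lower face up to 72 mm from the foot; the upper 38 mm and the middle are free for fingers
- cassette_center (a point): middle of the loose gel cassette, a stiff glass plate 130 wide (y) x 110 high (z) x 10 mm thick (x), about 0.16 kg, blue side and bottom strips, white comb bar along the top 24 mm. Axes: x through the thickness, y along the width, z from foot to top edge. On the stand its z leans 35 deg from vertical. Take it across the thickness at the middle of the comb bar
- cassette: the whole gel cassette; its origin is the middle of its bottom edge, the foot (55 mm from cassette_center along its -z), same axes; loaded, it stands on the trough floor close behind the front wall
- cassette_top (a point): middle of the cassette's top edge (its z = +55 mm from the centre), same axes as cassette_center; loaded, it is below the level of the ears, behind their front ends
- gel_unit: vertical gel unit, fixed, base 98 (x) x 176 mm, origin mid underside, front -x (mm): trough floor z=10, front wall x -41..-35 up to z=50, end walls at y=+-70 (inside), free under the towers to x=33. Two towers (y 45..70 each side) with black gasket faces lean back 8 deg: x=-19 at z=55 to x=-9 at z=127. Ears y 45..78, z 127..135, reach forward to x=-47
- slot (a point): middle of the slot between the front wall's top edge and the lower ends of the gaskets, 16 mm wide for the 10 mm cassette, at x=-27, z=52.5 mm in the unit; axes of gel_unit. The ears hang in front of and above it, so the cassette passes only leaning 20 deg or more to -x (28 fits well, its foot going back under the towers). Nothing stands between the towers above z=78
- pin_red (a point): foot of the brass pin on the red ear (at x=-10, y=+58, z=135 mm in the unit), on the ear's top, where the lid comes to lie. Pin 10 mm thick, 18 mm high, tapered over the last 5 mm
- pin_black (a point): foot of the like pin on the black ear (at x=-10, y=-58, z=135 mm in the unit)
- lid_handle (a point): middle of the lid's black bar handle, 38.5 mm above the underside. The bar is 16 (x) x 76 (y) x 13 mm, on two posts at y=+-29. Lid: loose amber plate 86 (x) x 172 (y) x 8 mm, about 0.18 kg, lying on the bench; axes x across, y along the bar to the red socket, z up
- lid_red (a point): mouth of the red socket in the lid's underside, on its hole's axis, at y=+58 mm from the lid's middle; hole 12.5 mm wide, 21 mm deep with a red boss on top
- lid_black (a point): mouth of the like black socket, at y=-58 mm from the lid's middle
- wash_bottle: loose white wash bottle with a blue cap and spout, 80 mm wide, 267 mm high, standing behind the unit; origin mid underside, z up
- red_cap_bottle: loose small white bottle with a red cap, 52 mm wide, 120 mm high, standing behind the unit; origin mid underside, z up
Mind the look-alikes: they are no part of the job. What is shaped like the wash_bottle but pink or purple is not meant.

How it is judged:
By the outcome, as a careful person would: the job done as asked, in the order asked, and still so for the second after the job is handed in, with the robot touching nothing.
It also fails if it takes over 64 s, if anything falls off the work surface, if the arm or the gripper's body presses on something with over 40 N, if the wrist force passes 120 N, or if a joint passes its speed limit or range.

## Robot

A 6-joint arm with a two-finger parallel gripper is mounted at the origin on a cart in front of the work surface, level with it; the furniture and walls round the work are solid. World frame = base frame: x ahead of the robot, y to its left, z up, the work surface at z = 0. Lengths are in mm, angles in rad, forces in N, time in s.
With the tool pointing down it reaches from about 350 to 775 mm from the base axis. Payload 7.3 kg.
Tool frame: the origin (TCP) lies midway between the tips of the shut fingers; the grasp point (between the pads) lies 19 mm behind it; z points along the fingers, y is the line along which they close (so a half turn about z gives the same grasp; the last joint's range is limited). The gripper opens to 92 mm and grips with 3 to 60 N. Pads are 19 mm wide; open, the fingers measure 130 mm over their backs; the gripper's body (75 mm by 190 mm) begins 47 mm behind the grasp point.
Start: joints at [-1.487, 0.342, 1.524, -0, 1.275, -0.146], TCP at [119.607, -511.213, 226.741] pointing down, gripper open.
Joint ranges: [-2.53, 2.53], [-0.77, 2.02], [0.04, 2.7], [-1, 4.14], [0.28, 2.66], [-3.11, 3.11]. Speed limits (rad/s): [2.57, 2.57, 3.14, 3.14, 3.14, 3.14].

## Interface

Orientations are given as [roll, pitch, yaw] about the fixed x, y, z axes, in that order (R = Rz(yaw) Ry(pitch) Rx(roll)).
In Python, from plant import get_obs, capture, camera_model, close_job, search_frame, regions_of, pinpoint gives the robot as it stands. The module is installed in compiled form; this text tells all that it offers.
- The arm moves only by the shell command python3 -m pendant 'ROWS'. ROWS is JSON, one flat list of numbers, 7 for each row, row after row: the shift along the tool's x, y, z in units of 30 mm (1.0 is 30 mm), then the turn, a rotation vector about the tool's x, y, z in units of 4 degrees (1.0 is 4 degrees), then the closure, from -1 (fully open) to 1 (shut), so that 0 is half open. In form: [dx, dy, dz, wx, wy, wz, gripper, dx, dy, dz, wx, wy, wz, gripper, ...]. A call has 1 to 12 rows; each row shifts and turns the commanded pose from where the row before left it, along the tool's axes as they then stand; what a row does not reach is not made up. A row lasts 1/10 s, in which the tool goes at most 50 mm and 8.59 degrees, less where a joint would pass 70% of its speed; a pose out of reach is approached as far as the arm can. A call with a number of a shift or a turn outside -1 to 1 is refused whole. A call with a gripper value outside its range is refused whole. The fingers move at their own pace and stop on an object; the grip force is fixed at half the most. Time passes only in rows, so rows that do not move let the fingers close. It gives the time, the measured TCP pose, the force, the opening and the grip force at its end, in the units of the state.
- get_obs(): the state, without advancing time (a new reading comes with each control period).
- capture(name): name is "side" or "top" or "wrist"; returns the picture (480x640x3 uint8, red, green, blue); there is no depth.
- camera_model(name): a dict with "fov_y" (degrees; the focal length in pixels is half the picture's height over the tangent of half this angle, whatever the lens; pixels are square), "cx", "cy" (the principal point, pixels), "pose" (4x4, takes a point from camera to world coordinates). Camera axes: x right, y up, looking along -z (the intrinsics and any distortion apply to the point x, -y, -z); pixel columns grow to the right and rows downward; lengths in mm; the calibration is good to about 2 mm. A picture is of the moment at which its call begins: read the wrist's pose just before it. camera_model takes no time and is no camera call; for the wrist camera it gives the pose at the moment of the call.
- close_job(): hands the job in; it is judged then, once.
Trained networks look in the newest picture that a camera, given by its name, has taken for a name from the list of things; names that differ only in an ending like _2 or _b are one class to them, and where a whole thing is asked for, a point or a joint stands for the part that bears it (a point fixed in the world has none). Each returns a list of dicts, best first, with "score" (0 to 1); they miss things now and then, are a little off and sometimes report something else, mostly with a low value. They report only what shows in the picture. A call takes as long as a camera call. They do not tell look-alikes from the thing itself.
- search_frame(camera, thing): "location" ([column, row] in pixels, amid what is visible of it).
- regions_of(camera, thing): "pixels" (480x640 bool, what is visible of it) and "location" ([column, row] in pixels, amid what is visible of it).
- pinpoint(camera, thing): "location" ([column, row] in pixels: a listed point, or the origin of a listed thing).
The state is a dict: "time": time; "joint_positions": joint angles; "dq": joint speeds; "tau": joint torques, N m; "tool_pos": TCP position; "tcp_rot": TCP orientation; "contact_force": force on the tool from outside, world axes, zero at the start; "moment": the same for the moment, N m; "grip_width": finger opening in mm; "finger_force": force on a finger pad.
Only numpy, scipy, OpenCV 4.12 (cv2) and the standard library are available. Lean on these libraries where they do the work, as an engineer would, in place of code of your own. Each camera call takes 0.05 s, during which the arm holds its last target. There are 200 camera calls.

## Working session

There is one attempt and no reset: what is moved stays moved. The work goes in short steps, Python scripts to look and compute and a shell command to move; the robot and the scene stay as the last step left them, time stands still between calls to the robot, and variables do not carry over. Pictures are saved under pics/ and viewed, at most 12 in all, crops included, and the job is handed in when it is done.

```bash
mkdir -p pics
cat > h.py <<'E'
import numpy as np,cv2
from plant import *
from scipy.spatial.transform import Rotation as R
def snap(n,f=None):
    m=camera_model(n); im=capture(n)
    if f: cv2.imwrite('pics/'+f,im[:,:,::-1])
    return m,im
def proj(m,P):
    T=np.array(m['pose']); f=240/np.tan(np.radians(m['fov_y'])/2)
    c=(np.asarray(P,float)-T[:3,3])@T[:3,:3]
    return np.stack([m['cx']+f*c[...,0]/-c[...,2], m['cy']-f*c[...,1]/-c[...,2]],-1)
def ray(m,px):
    T=np.array(m['pose']); f=240/np.tan(np.radians(m['fov_y'])/2)
    d=T[:3,:3]@np.array([(px[0]-m['cx'])/f,-(px[1]-m['cy'])/f,-1]); return T[:3,3],d/np.linalg.norm(d)
def tri(obs):
    A=0;b=0
    for m,px in obs:
        o,d=ray(m,px);P=np.eye(3)-np.outer(d,d);A=A+P;b=b+P@o
    x=np.linalg.solve(A,b); return x,[np.round(proj(m,x)-px,1) for m,px in obs]
E
python3 - <<'E'
from h import *
ms={}
for n in('side','top','wrist'):
    m,im=snap(n,n+'0.png');ms[n]=m
    print(n,{k:(np.round(v,2).tolist()) for k,v in m.items()})
things='stand cassette_center cassette cassette_top gel_unit slot pin_red pin_black lid_handle lid_red lid_black wash_bottle red_cap_bottle'.split()
for t in things:
    o=[]
    for n in('side','top'):
        r=pinpoint(n,t); print(t,n,[(round(x['score'],2),np.round(x['location'],1).tolist()) for x in r[:3]])
        if r:o.append((ms[n],r[0]['location']))
    if len(o)==2: x,e=tri(o);print('   ',np.round(x,1),e)
E
python3 -c "
import cv2
cv2.imwrite('pics/a.png',cv2.imread('pics/side0.png'))"
```

```text
side {'fov_y': 53.3, 'cx': 328.84, 'cy': 230.81, 'pose': [[0.98, 0.15, -0.12, 438.74], [-0.19, 0.72, -0.67, -707.96], [-0.01, 0.68, 0.74, 906.98], [0.0, 0.0, 0.0, 1.0]]}
top {'fov_y': 48.24, 'cx': 318.24, 'cy': 246.03, 'pose': [[-0.02, 0.99, -0.17, 384.35], [-1.0, -0.02, 0.02, 9.94], [0.01, 0.17, 0.99, 1362.98], [0.0, 0.0, 0.0, 1.0]]}
wrist {'fov_y': 63.77, 'cx': 317.96, 'cy': 245.55, 'pose': [[0.23, 0.94, 0.24, 185.86], [-0.97, 0.22, 0.06, -495.96], [-0.0, -0.25, 0.97, 383.57], [0.0, 0.0, 0.0, 1.0]]}
stand side [(0.69, [313.2, 168.0])]
stand top [(0.96, [179.4, 257.9]), (0.34, [172.2, 251.3])]
    [590.4 340.   22.6] [array([-0.4,  0.1]), array([ 0. , -0.4])]
cassette_center side [(0.73, [311.7, 170.0])]
cassette_center top [(0.57, [162.0, 252.7])]
    [603.8 399.1 -32.8] [array([ 2.8, -0.7]), array([0. , 3.3])]
cassette side [(0.91, [315.0, 151.0])]
cassette top [(0.85, [158.6, 251.1]), (0.58, [452.5, 248.6])]
    [604.7 386.   46. ] [array([-0.3,  0.1]), array([ 0. , -0.4])]
cassette_top side [(0.7, [308.1, 139.7])]
cassette_top top [(0.59, [170.0, 253.3]), (0.19, [450.3, 248.9])]
[... 894 characters left out ...]
top [(0.56, [433.4, 292.6])]
    [ 492.8 -303.6   -8.1] [array([-0.5,  0.1]), array([-0. , -0.4])]
lid_black side [(0.56, [379.4, 403.7])]
lid_black top [(0.76, [450.5, 251.1]), (0.55, [176.2, 257.7])]
    [ 598.4 -352.5   -1.1] [array([-0.5,  0.1]), array([ 0. , -0.4])]
wash_bottle side [(0.88, [248.6, 275.2]), (0.68, [252.4, 182.2]), (0.55, [399.3, 217.6])]
wash_bottle top [(0.9, [270.9, 180.3]), (0.86, [176.6, 327.3]), (0.82, [314.3, 337.2])]
    [555.    5.7 173.8] [array([ 72.3, -60.9]), array([41.5, 80.1])]
red_cap_bottle side [(0.8, [439.3, 318.3]), (0.32, [311.2, 170.5])]
red_cap_bottle top [(0.92, [387.6, 186.0])]
    [ 774.8 -196.5    4.6] [array([-1. ,  0.2]), array([ 0.1, -0.8])]
```

View pics/side0.png

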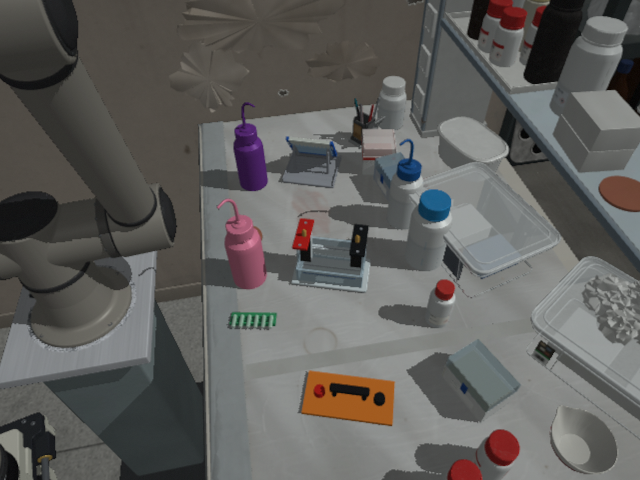

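View pics/top0.png

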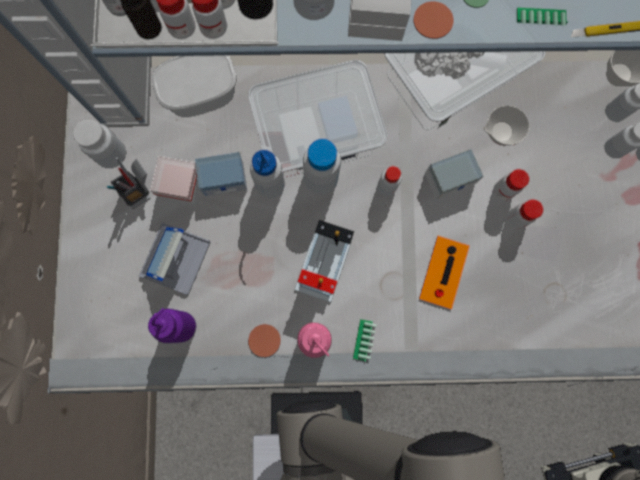

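The side view shows the unit at about (330,265), the lid at (348,395), the stand at (312,160) and the red-capped bottle at (440,305). The white wash bottle with a blue cap and spout is at (405,195), and the pink one beside the unit at (245,250) is a look-alike. I'll compute the tool geometry and the bottle positions next.

Run:
```python
from h import *
o=get_obs(); print(o['time'],o['tool_pos'],o['tcp_rot'])
Rt=R.from_euler('xyz',o['tcp_rot']).as_matrix(); print(Rt.round(3))
T=np.array(camera_model('wrist')['pose']); print('cam in tool',(Rt.T@(T[:3,3]-o['tool_pos'])).round(1),(Rt.T@T[:3,:3]).round(3).tolist())
ms={n:camera_model(n) for n in('side','top')}
# bottles: base pixel in side & top reported
def plane(m,px,z):
    a,d=ray(m,px); return (a+d*(z-a[2])/d[2]).round(0)
for n,t in (('side','wash_bottle'),('top','wash_bottle')):
    for x in pinpoint(n,t): print(n,x['score'].__round__(2),plane(ms[n],x['location'],0))
print('pink top',plane(ms['top'],(315,340),230),'pink side base',plane(ms['side'],(248,280),0),'purple',plane(ms['top'],(172,325),230),plane(ms['side'],(252,183),0))
c0=np.array([516.4,-12,0]);c1=np.array([621.6,-49.7,0]);d=c0-c1;print('unit yaw',np.degrees(np.arctan2(-d[0],d[1])), np.linalg.norm(d))
c0=np.array([492.8,-303.6,0]);c1=np.array([598.4,-352.5,0]);d=c0-c1;print('lid yaw',np.degrees(np.arctan2(-d[0],d[1])), np.linalg.norm(d))
```

```text
1.45 [ 119.59250477 -511.21164213  226.74829875] [3.14147919e+00 2.38640084e-05 2.29765779e-01]
[[ 0.974  0.228  0.   ]
 [ 0.228 -0.974 -0.   ]
 [-0.     0.    -1.   ]]
cam in tool [  68.     0.4 -157.4] [[-0.0, 0.968, 0.251], [1.0, 0.001, -0.001], [-0.001, 0.251, -0.968]]
side 0.88 [377.  10.   0.]
side 0.68 [415. 341.  -0.]
side 0.55 [783. 121.   0.]
top 0.9 [795. 110.   0.]
top 0.86 [417. 349.   0.]
top 0.82 [385.   4.   0.]
top 0.37 [ 602. -352.    0.]
pink top [379.   4. 230.] pink side base [374.  -4.  -0.] purple [416. 301. 230.] [414. 338.   0.]
unit yaw 70.28409662889895 111.7511968615997
lid yaw 65.15264656760554 116.37254830929841
```

```bash
python3 -m pendant '[1,0,-0.4,0,0,1,-1, 1,0,-0.4,0,0,1,-1, 1,0,-0.4,0,0,1,-1, 1,0,-0.4,0,0,1,-1, 1,0,-0.4,0,0,1,-1, 1,0,-0.4,0,0,1,-1, 1,0,-0.4,0,0,1,-1, 1,0,-0.4,0,0,1,-1, 1,-0.8,0,0,0,0.3,-1, 1,-0.8,0,0,0,0,-1, 1,-0.8,0,0,0,0,-1, 1,-0.8,0,0,0,0,-1]'
```

```text
time: 2.75
tool_pos: [503.3, -464.2, 322.6]
tcp_rot: [3.142, 0.0, -0.35]
contact_force: [-0.1, -0.7, 1.2]
grip_width: 92.0
finger_force: 0.0
```

```bash
cat >> h.py <<'E'
import pickle,os
def look(things,f=None,n='wrist'):
    db=pickle.load(open('db.pkl','rb')) if os.path.exists('db.pkl') else []
    m,im=snap(n,f)
    for t in things:
        r=pinpoint(n,t)
        for x in r[:2]:
            if x['score']>.3: db.append((t,m,np.array(x['location'],float),x['score']))
        print(t,[(round(x['score'],2),np.round(x['location'],1).tolist()) for x in r[:2]])
    pickle.dump(db,open('db.pkl','wb'))
E
python3 -m pendant '[0.3,-0.93,0,0,0,0,-1, 0.3,-0.93,0,0,0,0,-1, 0.3,-0.93,0,0,0,0,-1, 0.3,-0.93,0,0,0,0,-1, 0.3,-0.93,0,0,0,0,-1,0,0,0,0,0,0,-1]' && python3 -c "
from h import *
look(['lid_handle','lid_red','lid_black'],'lid1.png')"
python3 -m pendant '[0.2,-1,0,0,0,0,-1, 0.2,-1,0,0,0,0,-1, 0.2,-1,0,0,0,0,-1,0.2,-1,0,0,0,0,-1,0.2,-1,0,0,0,0,-1,0,-1,0,0,0,0,-1,0,-0.5,0,0,0,0,-1,0,0,0,0,0,0,-1]' && python3 -c "
from h import *
look(['gel_unit','slot','pin_red','pin_black'],'u1.png')"
python3 -m pendant '[-0.5,-1,0,0,0,0,-1, -0.5,-1,0,0,0,0,-1, -0.5,-1,0,0,0,0,-1,-0.5,-1,0,0,0,0,-1,0,-0.5,0,0,0,0,-1,0,0,0,0,0,0,-1]' && python3 -c "
from h import *
look(['gel_unit','slot','pin_red','pin_black'],'u2.png')"
```

```text
time: 3.35
tool_pos: [594.2, -345.7, 322.5]
tcp_rot: [-3.14, -0.0, -0.345]
contact_force: [0.0, -0.2, 0.6]
grip_width: 91.8
finger_force: 0.0
lid_handle [(0.66, [322.8, 287.3]), (0.58, [320.7, 249.4])]
lid_red [(0.63, [323.2, 285.5])]
lid_black [(0.69, [319.4, 196.0])]
time: 4.35
tool_pos: [687.2, -175.3, 322.7]
tcp_rot: [-3.142, -0.0, -0.348]
contact_force: [-0.7, -1.0, 0.0]
grip_width: 91.6
finger_force: 0.0
gel_unit [(0.6, [239.9, 319.5])]
slot [(0.58, [256.2, 336.0])]
pin_red []
pin_black [(0.67, [219.5, 326.1]), (0.46, [76.2, 207.0])]
time: 5.2
tool_pos: [677.2, -27.9, 323.0]
tcp_rot: [-3.141, -0.001, -0.348]
contact_force: [-0.4, -0.3, 0.3]
grip_width: 91.8
finger_force: 0.0
gel_unit [(0.6, [340.5, 279.9])]
slot [(0.89, [367.6, 292.3])]
pin_red [(0.81, [359.9, 377.3])]
pin_black [(0.65, [364.6, 269.3]), (0.42, [178.8, 158.1])]
```

View pics/u2.png

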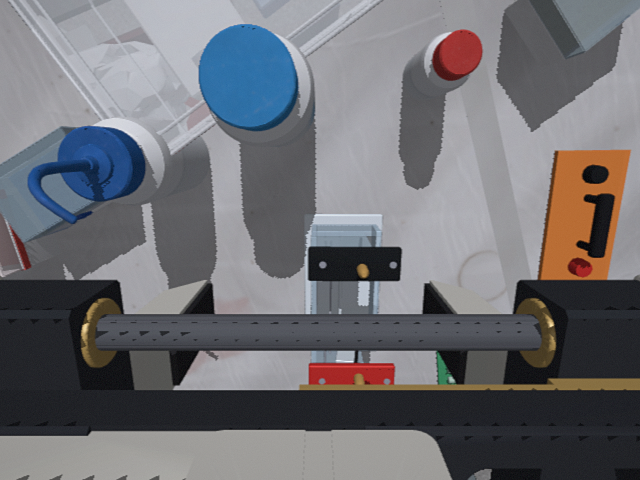

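The wrist picture shows the black ear at (355,264), partly hidden red ear at (350,375), and the lid at the right. The gripper hides the lower half, so I'll move back a little.

```bash
python3 -m pendant '[-1,0,0,0,0,0,-1, -1,0,0,0,0,0,-1, -1,0,0,0,0,0,-1,-0.8,0,0,0,0,0,-1,0,0,0,0,0,0,-1]' && python3 -c "
from h import *
look(['gel_unit','slot','pin_red','pin_black'],'u3.png')"
python3 -m pendant '[0,-1,0,0,0,0,-1, 0,-1,0,0,0,0,-1,0,-1,0,0,0,0,-1,0,-1,0,0,0,0,-1,0,-1,0,0,0,0,-1,0,-1,0,0,0,0,-1,0,-1,0,0,0,0,-1,0,-1,0,0,0,0,-1,0,-1,0,0,0,0,-1,0,-1,0,0,0,0,-1,0,-1,0,0,0,0,-1,0,0,0,0,0,0,-1]' && python3 -c "
from h import *
look(['cassette','cassette_center','cassette_top','stand'],'s1.png')
a=cv2.imread('pics/u3.png')[:300];b=cv2.imread('pics/s1.png')[:300]
cv2.imwrite('pics/us.png',np.vstack([a,b]))
"
```

```text
time: 5.95
tool_pos: [567.8, 10.1, 323.8]
tcp_rot: [-3.141, -0.0, -0.35]
contact_force: [0.6, -1.5, -0.4]
grip_width: 91.8
finger_force: 0.0
gel_unit [(0.65, [337.3, 189.3])]
slot [(0.89, [366.4, 194.7])]
pin_red [(0.81, [360.1, 267.5])]
pin_black [(0.74, [363.6, 140.0]), (0.34, [16.9, 281.9])]
time: 7.4
tool_pos: [683.6, 323.7, 318.4]
tcp_rot: [3.14, 0.003, -0.346]
contact_force: [0.3, -0.3, -1.0]
grip_width: 91.8
finger_force: 0.0
cassette [(0.8, [287.5, 283.6])]
cassette_center [(0.65, [311.0, 297.5])]
cassette_top [(0.93, [342.7, 318.8])]
stand []
```

View pics/us.png

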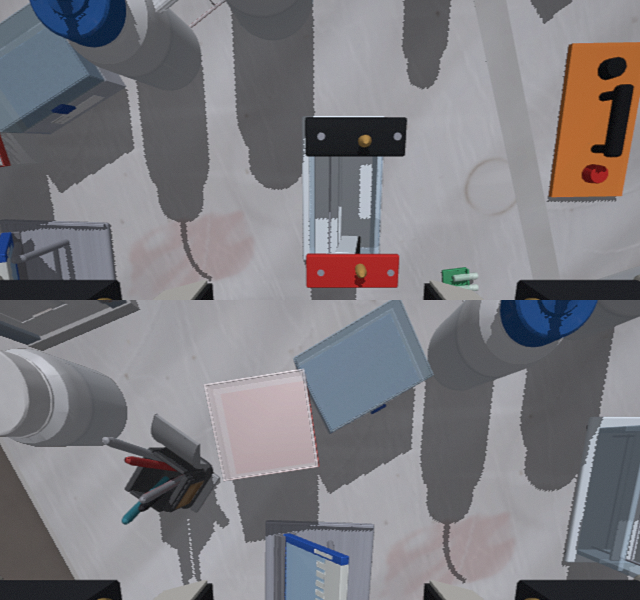

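The upper half shows both ears clearly, black at (355,136) and red at (352,270), with pins at (364,141) and (361,271). The lower half shows the cassette's end at (315,565), half hidden, so I'll back off there too.

```bash
python3 -m pendant '[-1,0,0,0,0,0,-1, -1,0,0,0,0,0,-1, -1,0,0,0,0,0,-1,-1,0,0,0,0,0,-1,0,0,0,0,0,0,-1]' && python3 -c "
from h import *
look(['cassette','cassette_center','cassette_top','stand'],'s2.png')
a=cv2.imread('pics/s2.png')[:300,200:500]
cv2.imwrite('pics/s2c.png',cv2.resize(a,(600,600),interpolation=cv2.INTER_CUBIC))
im=cv2.imread('pics/u3.png').astype(int);B,G,Rr=im[...,0],im[...,1],im[...,2]
roi=np.zeros(B.shape,bool);roi[100:300,290:420]=1
for nm,k in (('red',(Rr>120)&(G<80)&(B<80)&roi),('blk',(Rr<60)&(G<60)&(B<60)&roi&(np.arange(480)[:,None]<170)),('gold',(Rr-B>50)&(G-B>20)&(Rr-G<90)&roi)):
    n,l,st,c=cv2.connectedComponentsWithStats(k.astype(np.uint8))
    for i in range(1,n):
        if st[i,4]>30: print(nm,st[i],c[i].round(1),cv2.boxPoints(cv2.minAreaRect(np.argwhere(l==i)[:,::-1].astype(np.float32))).round(1).tolist())
"
```

```text
time: 8.15
tool_pos: [566.8, 361.9, 325.3]
tcp_rot: [-3.14, -0.001, -0.348]
contact_force: [0.9, 0.5, 0.1]
grip_width: 91.7
finger_force: 0.0
cassette [(0.59, [282.5, 181.0])]
cassette_center []
cassette_top [(0.57, [339.8, 194.8])]
stand []
red [ 306  254   93   34 2776] [351.7 269.8] [[306.0, 254.0], [398.0, 254.0], [398.0, 287.0], [306.0, 287.0]]
blk [ 305  117  102   40 3557] [354.5 136.3] [[304.6000061035156, 155.89999389648438], [305.0, 116.9000015258789], [406.0, 118.0], [405.6000061035156, 157.0]]
gold [359 135  12   9  85] [364.8 138.9] [[359.0, 135.0], [370.0, 135.0], [370.0, 143.0], [359.0, 143.0]]
gold [355 264  12  14 127] [360.4 270. ] [[355.0, 264.0], [366.0, 264.0], [366.0, 277.0], [355.0, 277.0]]
```

View pics/s2c.png

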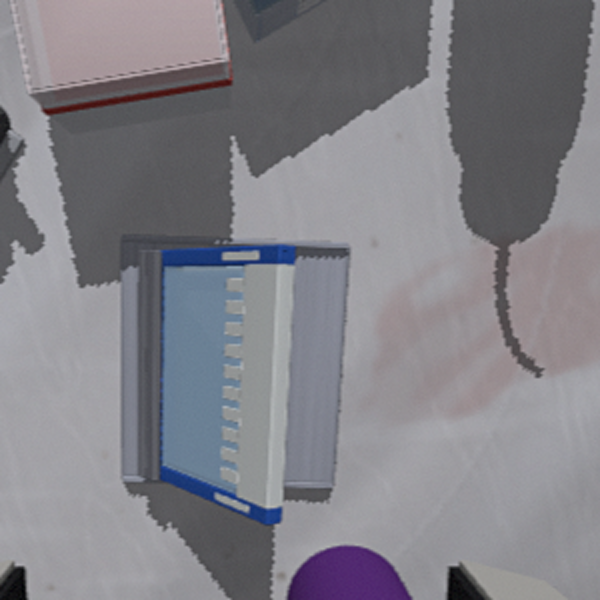

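The crop shows the cassette leaning with its comb bar to the right; the top lower-face corners are at crop (295,247) and (280,521), and the stand plate corners are at (122,236), (349,245), (331,488) and (122,483). The purple bottle is near (345,580) and outside my path. I'll fit the poses now.

```bash
cat > fit.py <<'E'
from h import *
from scipy.optimize import least_squares
db=pickle.load(open('db.pkl','rb'))
def wm(k): # wrist model for kth distinct snapshot
    ms=[];
    for d in db:
        if not any(d[1] is m or np.allclose(d[1]['pose'],m['pose']) for m in ms): ms.append(d[1])
    return ms[k]
ms={n:camera_model(n) for n in('side','top')}
def tf(p,L):
    c,s=np.cos(p[2]),np.sin(p[2]);L=np.atleast_2d(L)
    return np.c_[p[0]+c*L[:,0]-s*L[:,1],p[1]+s*L[:,0]+c*L[:,1],L[:,2]+(p[3] if len(p)>3 else 0)]
def fit(m,L,px,p0,loss='soft_l1'):
    r=least_squares(lambda p:(proj(m,tf(p,L))-px).ravel(),p0,x_scale=[1,1,.01],loss=loss)
    print('fit',r.x[:2].round(1),np.degrees(r.x[2]).round(2),'res',(proj(m,tf(r.x,L))-px).round(1).tolist()); return r.x
def cas(x,y,z,lean): # cassette local -> unit/stand-like frame about foot
    a=np.radians(lean); return [x*np.cos(a)-z*np.sin(a),y,x*np.sin(a)+z*np.cos(a)]
E
python3 - <<'E'
from fit import *
k=[];
for d in db:
    if not any(np.allclose(d[1]['pose'],m['pose']) for m in k): k.append(d[1])
print(len(k),[np.round(np.array(m['pose'])[:3,3]).tolist() for m in k])
mu=k[3]; mc=k[-1]
# unit
L=[[-47,45,135],[-47,78,135],[-47,-45,135],[-47,-78,135],[-10,58,147],[-10,-58,147]]
px=np.array([[398.5,254],[398.5,287.5],[406,157.3],[406.5,117.5],[360.4,270],[364.8,138.9]])
u=fit(mu,L,px,[572,-21,1.22])
m1=k[2]
# cassette
L=np.array([cas(-5,-65,110,35),cas(-5,65,110,35)])+[0,0,34]
c=fit(mc,L,np.array([[347.3,123.5],[340,260.5]]),[604,386,1.2])
Lp=[[68,-74,4],[-68,-74,4],[-68,74,4],[68,74,4]]
s=fit(mc,Lp,np.array([[261,118],[374.5,122.5],[365.5,244],[261,241.5]]),[590,340,1.2])
print('foot from stand',tf(s,[45,0,34]))
np.save('u.npy',u);np.save('c.npy',c)
for n,m in ms.items():
    print(n,'pins',proj(m,tf(u,[[-10,58,135],[-10,-58,135],[-27,0,52.5],[0,0,0]])).round(1).tolist(),
      'cas foot,top',proj(m,tf(c,np.array([[0,0,0],cas(0,0,110,35)])+[0,0,34])).round(1).tolist(), 'stand',proj(m,tf(s,[[0,0,0]])).round(1).tolist())
E
```

```text
6 [[658.0, -369.0, 480.0], [751.0, -198.0, 480.0], [741.0, -51.0, 480.0], [632.0, -13.0, 481.0], [748.0, 301.0, 476.0], [631.0, 339.0, 483.0]]
fit [571.9 -22.4] 69.7 res [[0.7, 0.4], [-1.2, 0.2], [-1.0, -2.0], [0.9, -1.9], [0.1, 1.6], [0.1, 0.7]]
fit [605.6 394. ] 67.99 res [[0.0, -0.9], [-0.0, 1.3]]
fit [589.3 357.2] 68.03 res [[-0.9, 0.6], [0.5, 0.4], [1.1, -0.1], [-0.6, -1.3]]
foot from stand [[606.13716953 398.97596242  34.        ]]
side pins [[304.3, 235.2], [357.2, 241.1], [329.7, 267.9], [331.6, 272.7]] cas foot,top [[314.6, 152.6], [308.7, 140.4]] stand [[311.7, 170.4]]
top pins [[320.2, 280.2], [336.5, 233.5], [333.9, 263.9], [323.1, 263.2]] cas foot,top [[156.8, 251.2], [170.6, 254.6]] stand [[174.8, 259.3]]
```

```bash
cat > to.py <<'E'
# to.py: print the shift & turn in tool units to reach TCP target (pos, yaw deg of frame, lean deg)
import sys; from fit import *
def tool(yaw,lean):
    X=R.from_euler('z',yaw,degrees=True).as_matrix();a=np.radians(lean)
    z=X@[np.sin(a),0,-np.cos(a)]; x=X@[0,-1,0]; return np.c_[x,np.cross(z,x),z]
def go(pos,yaw,lean):
    o=get_obs();Rt=R.from_euler('xyz',o['tcp_rot']).as_matrix()
    G=tool(yaw,lean);d=np.array(pos)-o['tool_pos']
    print('t',o['time'],'pos',o['tool_pos'].round(1) if hasattr(o['tool_pos'],'round') else o['tool_pos'],'F',np.round(o['contact_force'],1),'M',np.round(o['moment'],2))
    print('now-frame',(Rt.T@d/30).round(2),'goal-frame',(G.T@d/30).round(2),'turn',np.degrees(R.from_matrix(Rt.T@G).as_rotvec()/4).round(2))
E
python3 -m pendant '[0,0.3,0,0,0,0.5,-1, 0,0.3,0,1,0,0,-1, 0,0.3,0,1,0,0,-1, 0,0.3,0,1,0,0,-1, 0,0.3,0,1,0,0,-1, 0,0.3,0,1,0,0,-1, 0,0.3,0,1,0,0,-1, 0,0,0,1,0,0,-1, 0,0,0,1,0,0,-1, 0,0,0,0.75,0,0,-1,0,0,0,0,0,0,-1]'
python3 -c "
from to import *
go([562.9,289.7,197],68,35)"
```

```text
time: 9.5
tool_pos: [547.0, 302.0, 312.3]
tcp_rot: [-2.532, 0.002, -0.389]
contact_force: [0.1, -0.7, 0.3]
grip_width: 91.9
finger_force: 0.0
t 9.5 pos [547.  302.  312.3] F [ 0.1 -0.7  0.3] M [-0.26  0.13  0.02]
now-frame [0.65 2.35 3.05] goal-frame [0.64 2.35 3.04] turn [ 0.02 -0.01 -0.07]
```

```bash
python3 -m pendant '[0.16,0.59,0.76,0,0,0,-1,0.16,0.59,0.76,0,0,0,-1,0.16,0.59,0.76,0,0,0,-1,0.16,0.59,0.76,0,0,0,-1,0,0,0.75,0,0,0,-1,0,0,0.75,0,0,0,-1,0,0,0.75,0,0,0,-1,0,0,0.75,0,0,0,-1,0,0,0.5,0,0,0,-1,0,0,0.3,0,0,0,-1,0,0,0,0,0,0,-1]'
python3 -c "
from to import *
go([588.7,353.5,98.7],68,35)
snap('side','g1.png')
a=cv2.imread('pics/g1.png')[80:240,240:400]
cv2.imwrite('pics/g1c.png',cv2.resize(a,(600,600),interpolation=cv2.INTER_CUBIC))
"
```

```text
time: 10.6
tool_pos: [587.1, 352.4, 103.7]
tcp_rot: [-2.532, 0.001, -0.384]
contact_force: [-0.2, -0.7, 0.6]
grip_width: 91.9
finger_force: 0.0
t 10.6 pos [587.1 352.4 103.7] F [-0.2 -0.7  0.6] M [-0.28  0.11  0.02]
now-frame [0.04 0.05 0.17] goal-frame [0.04 0.05 0.17] turn [ 0.02  0.01 -0.01]
```

View pics/g1c.png

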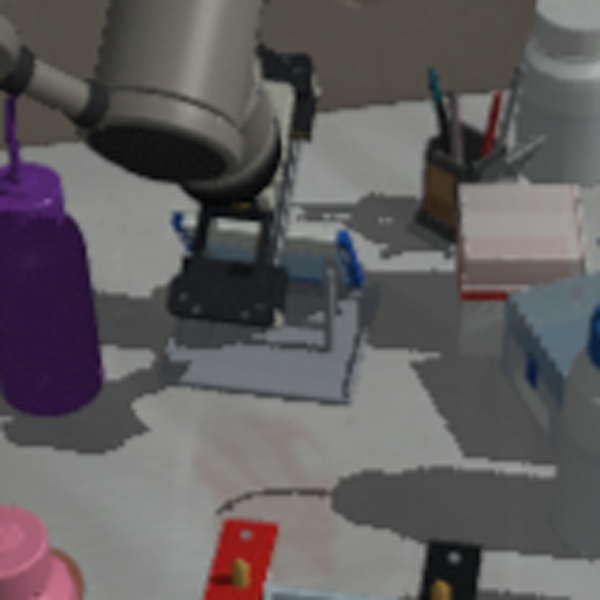

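The gripper straddles the cassette top at about crop (240,250), clear of the purple bottle. Closing now.

```bash
python3 -m pendant '[0.04,0.05,0.17,0,0,0,-1,0,0,0,0,0,0,1,0,0,0,0,0,0,1,0,0,0,0,0,0,1,0,0,0,0,0,0,1,0,0,0,0,0,0,1]'
python3 -c "
from to import *
go([588.7,353.5,98.7],68,35)"
```

```text
time: 11.25
tool_pos: [589.1, 353.1, 99.8]
tcp_rot: [-2.531, -0.0, -0.385]
contact_force: [0.6, -0.8, -0.0]
grip_width: 56.2
finger_force: 0.0
t 11.25 pos [589.1 353.1  99.8] F [ 0.6 -0.8 -0. ] M [-0.24  0.18  0.02]
now-frame [-0.02  0.02  0.03] goal-frame [-0.02  0.02  0.03] turn [-0.   -0.01 -0.01]
```

```bash
python3 -m pendant '[0,0,0,0,0,0,1,0,0,0,0,0,0,1,0,0,0,0,0,0,1,0,0,0,0,0,0,1,0,0,0,0,0,0,1,0,0,0,0,0,0,1]'
python3 -c "
from to import *
go([588.7,353.5,98.7],68,35)"
```

```text
time: 11.85
tool_pos: [589.0, 353.1, 99.5]
tcp_rot: [-2.531, -0.0, -0.384]
contact_force: [0.4, 1.3, -0.9]
grip_width: 9.8
finger_force: 30.0
t 11.85 pos [589.  353.1  99.5] F [ 0.4  1.3 -0.9] M [-0.31  0.1  -0.01]
now-frame [-0.01  0.01  0.03] goal-frame [-0.01  0.01  0.03] turn [ 0.   -0.   -0.01]
```

Cassette gripped: opening 9.8 mm and hardly any wrist force. I'll lift it out along its own axis and refine the unit fit with the second view meanwhile.

```bash
python3 -m pendant '[0,0,-0.3,0,0,0,1,0,0,-0.5,0,0,0,1,0,0,-0.8,0,0,0,1,0,0,-1,0,0,0,1,0,0,-1,0,0,0,1,0,0,-1,0,0,0,1,0,0,-1,0,0,0,1,0,0,0,0,0,0,1]'
python3 - <<'E'
from to import *
k=[]
for d in db:
    if not any(np.allclose(d[1]['pose'],m['pose']) for m in k): k.append(d[1])
im=cv2.imread('pics/u2.png').astype(int)
blk=(im.max(2)<60);blk[:235]=0;blk[282:]=0;blk[:,:295]=0;blk[:,410:]=0
n,l,st,c=cv2.connectedComponentsWithStats(blk.astype(np.uint8));i=1+st[1:,4].argmax();print(st[i])
E2=st[i]; r,t,b=E2[0]+E2[2]-.5,E2[1]-.5,E2[1]+E2[3]-.5
L1=np.array([[-47,45,135],[-47,78,135],[-47,-45,135],[-47,-78,135],[-10,58,147],[-10,-58,147.]])
p1=np.array([[398.5,254],[398.5,287.5],[406,157.3],[406.5,117.5],[360.4,270],[364.8,138.9]])
L2=np.array([[-47,-45,135],[-47,-78,135.]]);p2=np.array([[r,b],[r,t]])
f=lambda p:np.r_[(proj(k[3],tf(p,L1))-p1).ravel(),(proj(k[2],tf(p,L2))-p2).ravel()]
s=least_squares(f,[572,-22,1.22],x_scale=[1,1,.01],loss='soft_l1');u=s.x
print(u[:2].round(1),np.degrees(u[2]).round(2),f(u).round(1));np.save('u.npy',u)
a=np.radians(28)
P=tf(u,[-27-239*np.sin(a),0,52.5+239*np.cos(a)])[0];print(P.round(1))
go(P,np.degrees(u[2]),28)
E
```

```text
time: 12.65
tool_pos: [554.1, 262.0, 242.0]
tcp_rot: [-2.528, -0.007, -0.387]
contact_force: [0.5, 0.8, -1.5]
grip_width: 9.8
finger_force: 30.0
[ 309  247   92   34 2871]
[572.1 -22.4] 69.88 [ 0.8  0.1 -1.  -0.1 -1.2 -2.3  0.5 -2.2  0.2  1.4 -0.2  0.4 -0.6  0.3
  1.4  0.6]
[ 524.2 -153.1  263.5]
t 12.65 pos [554.1 262.  242. ] F [ 0.5  0.8 -1.5] M [-0.38  0.19  0.03]
now-frame [ 4.3  10.39 -8.16] goal-frame [ 3.82 11.44 -6.9 ] turn [-1.79 -0.35 -0.38]
```

```bash
python3 -m pendant '[0,0,-0.3,-0.9,-0.17,-0.19,1,0.2,0.6,-0.6,-0.9,-0.17,-0.19,1,0.27,0.82,-0.49,0,0,0,1,0.27,0.82,-0.49,0,0,0,1,0.27,0.82,-0.49,0,0,0,1,0.27,0.82,-0.49,0,0,0,1,0.27,0.82,-0.49,0,0,0,1,0.27,0.82,-0.49,0,0,0,1,0.27,0.82,-0.49,0,0,0,1,0.27,0.82,-0.49,0,0,0,1,0.27,0.82,-0.49,0,0,0,1,0.27,0.82,-0.49,0,0,0,1]' && python3 -m pendant '[0.27,0.82,-0.49,0,0,0,1,0.27,0.82,-0.49,0,0,0,1,0.2,0.6,-0.2,0,0,0,1,0.2,0.5,0,0,0,0,1,0,0,0,0,0,0,1]'
cat >> to.py <<'E'
u=np.load('u.npy')
def slotgo(d,lean,off=79,dx=0,sx=-27,sz=52.5):
    a=np.radians(lean); P=tf(u,[sx+dx-(off-d)*np.sin(a),0,sz+(off-d)*np.cos(a)])[0]; go(P,np.degrees(u[2]),lean)
E
python3 -c "
from to import *
slotgo(-160,28)
snap('side','e1.png')
a=cv2.imread('pics/e1.png')[160:320,240:400]
cv2.imwrite('pics/e1c.png',cv2.resize(a,(600,600),interpolation=cv2.INTER_CUBIC))"
```

```text
time: 13.85
tool_pos: [525.4, -63.8, 265.0]
tcp_rot: [-2.657, 0.007, -0.35]
contact_force: [0.8, -0.6, -1.0]
grip_width: 9.6
finger_force: 30.0
time: 14.35
tool_pos: [521.5, -157.3, 256.4]
tcp_rot: [-2.656, 0.009, -0.351]
contact_force: [0.2, -0.1, -2.0]
grip_width: 9.8
finger_force: 30.0
t 14.35 pos [ 521.5 -157.3  256.4] F [ 0.2 -0.1 -2. ] M [-0.38  0.16 -0.  ]
now-frame [ 0.03 -0.25 -0.14] goal-frame [ 0.04 -0.25 -0.14] turn [ 0.04  0.11 -0.06]
```

View pics/e1c.png

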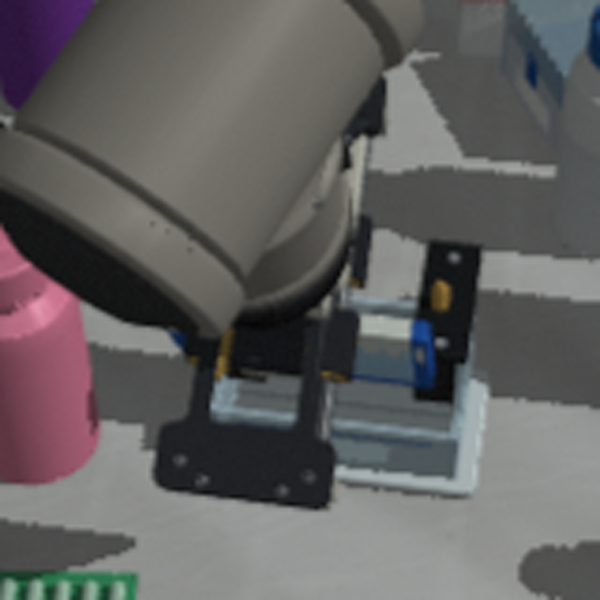

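The cassette leans in front of the ears, with its blue end strip at crop (425,355) and the pink bottle to the left of the wrist at (40,350). I'll descend to just above the slot.

```bash
python3 -m pendant '[0,-0.25,0,0.04,0.11,-0.06,1,0,0,0.8,0,0,0,1,0,0,0.8,0,0,0,1,0,0,0.8,0,0,0,1,0,0,0.8,0,0,0,1,0,0,0.8,0,0,0,1,0,0,0.5,0,0,0,1,0,0,0.2,0,0,0,1,0,0,0,0,0,0,1]'
python3 -c "
from to import *
slotgo(-10,28)
m,_=snap('side','e2.png')
a=np.radians(28)
print(proj(m,tf(u,[[-27,0,52.5],[-41,70,50],[-41,-70,50]])).round(0).tolist())
a=cv2.imread('pics/e2.png')[130:330,220:420]
cv2.imwrite('pics/e2c.png',cv2.resize(a,(600,600),interpolation=cv2.INTER_CUBIC))"
```

```text
time: 15.3
tool_pos: [547.0, -86.5, 137.2]
tcp_rot: [-2.653, -0.002, -0.348]
contact_force: [-0.3, -0.2, -0.2]
grip_width: 10.0
finger_force: 30.0
t 15.3 pos [547.  -86.5 137.2] F [-0.3 -0.2 -0.2] M [-0.34  0.18  0.01]
now-frame [0.05 0.09 0.18] goal-frame [0.05 0.09 0.18] turn [0.   0.   0.06]
[[330.0, 268.0], [298.0, 270.0], [360.0, 277.0]]
```

View pics/e2c.png

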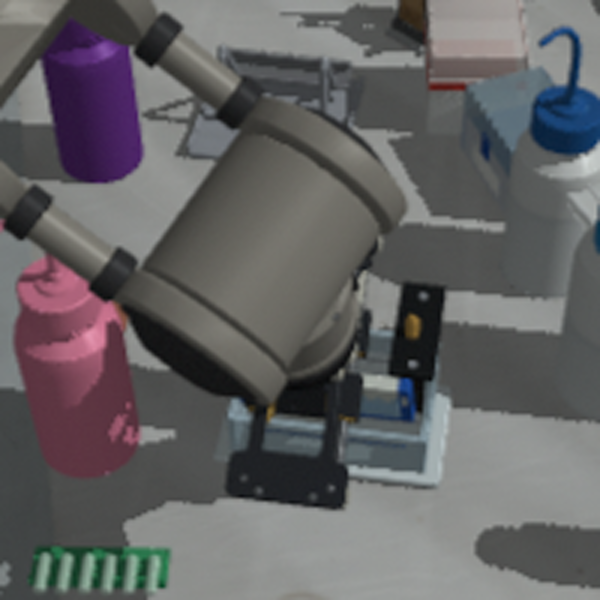

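```bash
python3 -c "
from to import *
o=get_obs();Rt=R.from_euler('xyz',o['tcp_rot']).as_matrix();p=np.array(o['tool_pos'])
for s in (180,220,260):
    c=p-s*Rt[:,2]; P=np.array([c,c+70*Rt[:,1],c-70*Rt[:,1]]); print(s,P.round(0).tolist(),((proj(ms['side'],P)-[220,130])*3).round(0).tolist())
print(((proj(ms['side'],[[380,5,267],[380,5,0]])-[220,130])*3).round(0))
"
python3 -m pendant '[0.05,0.09,0.18,0,0,0.06,1,0,0,0.1,0,0,0,1,0,0,0.1,0,0,0,1,0,0,0.1,0,0,0,1,0,0,0.1,0,0,0,1,0,0,0,0,0,0,1]'
python3 -c "
from to import *
slotgo(2,28)"
```

```text
180 [[518.0, -166.0, 297.0], [497.0, -225.0, 264.0], [539.0, -108.0, 330.0]] [[289.0, 322.0], [272.0, 442.0], [306.0, 206.0]]
220 [[511.0, -184.0, 332.0], [490.0, -242.0, 299.0], [532.0, -126.0, 365.0]] [[281.0, 304.0], [264.0, 430.0], [299.0, 183.0]]
260 [[505.0, -202.0, 367.0], [484.0, -260.0, 335.0], [526.0, -144.0, 400.0]] [[273.0, 284.0], [254.0, 417.0], [291.0, 157.0]]
[[ 37. 193.]
 [ 90. 440.]]
time: 15.95
tool_pos: [550.3, -82.9, 120.1]
tcp_rot: [-2.653, 0.0, -0.353]
contact_force: [0.5, 0.2, -1.9]
grip_width: 9.5
finger_force: 30.0
t 15.95 pos [550.3 -82.9 120.1] F [ 0.5  0.2 -1.9] M [-0.33  0.12  0.02]
now-frame [-0.01 -0.04  0.01] goal-frame [-0.01 -0.04  0.01] turn [ 0.01 -0.01 -0.03]
```

```bash
python3 -m pendant '[0,-0.03,0.2,0,0,0,1,0,0,0.2,0,0,0,1,0,0,0.2,0,0,0,1,0,0,0,0,0,0,1]' && python3 -m pendant '[0,0,0.2,0,0,0,1,0,0,0.2,0,0,0,1,0,0,0.2,0,0,0,1,0,0,0,0,0,0,1]'
python3 -c "
from to import *
slotgo(38,28)"
```

```text
time: 16.35
tool_pos: [553.2, -73.7, 104.1]
tcp_rot: [-2.653, 0.001, -0.353]
contact_force: [-0.7, -0.6, -1.4]
grip_width: 10.1
finger_force: 30.0
time: 16.75
tool_pos: [556.1, -65.9, 88.2]
tcp_rot: [-2.653, 0.001, -0.353]
contact_force: [-0.1, 0.4, -1.5]
grip_width: 9.5
finger_force: 30.0
t 16.75 pos [556.1 -65.9  88.2] F [-0.1  0.4 -1.5] M [-0.31  0.14  0.03]
now-frame [-0.   -0.01 -0.01] goal-frame [-0.   -0.01 -0.01] turn [ 0.01  0.01 -0.03]
```

```bash
for i in 1; do python3 -m pendant '[0,0,0.08,0,0,0,1,0,0,0.08,0,0,0,1,0,0,0,0,0,0,1]'; done; python3 -m pendant '[0,0,0.06,0,0,0,1,0,0,0,0,0,0,1]';python3 -c "
from to import *
slotgo(44.6,28)"
```

```text
time: 17.05
tool_pos: [557.3, -64.3, 84.7]
tcp_rot: [-2.654, -0.0, -0.353]
contact_force: [-1.1, 0.2, -1.7]
grip_width: 10.0
finger_force: 30.0
time: 17.25
tool_pos: [557.6, -63.6, 83.2]
tcp_rot: [-2.654, -0.0, -0.353]
contact_force: [0.1, 0.3, -0.9]
grip_width: 9.9
finger_force: 30.0
t 17.25 pos [557.6 -63.6  83.2] F [ 0.1  0.3 -0.9] M [-0.34  0.12 -0.03]
now-frame [-0.02 -0.01  0.02] goal-frame [-0.02 -0.01  0.02] turn [ 0.01 -0.02 -0.02]
```

```bash
python3 -m pendant '[0,0,0.04,0,0,0,1,0,0,0,0,0,0,1]';python3 -m pendant '[0,0,0.04,0,0,0,1,0,0,0,0,0,0,1]';python3 -m pendant '[0,0,0.04,0,0,0,1,0,0,0,0,0,0,1]'; python3 -c "
from to import *
slotgo(44.6,28)"
```

```text
time: 17.45
tool_pos: [557.8, -63.1, 82.1]
tcp_rot: [-2.654, -0.0, -0.353]
contact_force: [1.2, -0.3, -2.4]
grip_width: 9.9
finger_force: 30.0
time: 17.65
tool_pos: [558.1, -62.9, 81.7]
tcp_rot: [-2.654, -0.001, -0.353]
contact_force: [-2.9, -1.4, 4.2]
grip_width: 10.0
finger_force: 30.0
time: 17.85
tool_pos: [558.2, -62.9, 81.6]
tcp_rot: [-2.654, -0.002, -0.353]
contact_force: [-7.4, -5.1, 12.6]
grip_width: 10.1
finger_force: 30.0
t 17.85 pos [558.2 -62.9  81.6] F [-7.4 -5.1 12.6] M [-0.05  1.    0.45]
now-frame [-0.03 -0.01 -0.04] goal-frame [-0.03 -0.01 -0.04] turn [ 0.01 -0.04 -0.01]
```

Floor touched at the depth expected. Backing off 3 mm and tipping about the slot.

```bash
python3 -m pendant '[0,0,-0.15,0,0,0,1,0,0,-0.05,0,0,0,1,0,-0.08,0,-1,0,0,1,0,-0.085,0,-1,0,0,1,0,0,0,0,0,0,1]';python3 -c "
from to import *
slotgo(42,20)"
```

```text
time: 18.35
tool_pos: [559.4, -59.1, 88.2]
tcp_rot: [-2.794, -0.002, -0.351]
contact_force: [-0.7, 0.3, -0.5]
grip_width: 9.7
finger_force: 30.0
t 18.35 pos [559.4 -59.1  88.2] F [-0.7  0.3 -0.5] M [-0.2   0.1   0.01]
now-frame [-0.02  0.04  0.02] goal-frame [-0.02  0.04  0.02] turn [ 0.02 -0.02  0.02]
```

```bash
python3 -m pendant '[0,-0.05,0.02,-1,0,0,1,0,-0.085,0,-1,0,0,1,0,0,0,0,0,0,1]';python3 -m pendant '[0,-0.085,0,-1,0,0,1,0,-0.085,0,-1,0,0,1,0,-0.02,0,0,0,0,1,0,0,0,0,0,0,1]';python3 -c "
from to import *
slotgo(42,4,dx=.5)"
```

```text
time: 18.65
tool_pos: [560.5, -55.3, 88.4]
tcp_rot: [-2.932, -0.001, -0.35]
contact_force: [-0.5, 0.8, -1.6]
grip_width: 9.5
finger_force: 30.0
time: 19.05
tool_pos: [561.9, -51.2, 88.7]
tcp_rot: [-3.069, 0.001, -0.352]
contact_force: [0.5, 0.9, 0.9]
grip_width: 10.1
finger_force: 30.0
t 19.05 pos [561.9 -51.2  88.7] F [0.5 0.9 0.9] M [ 0.26 -0.08 -0.01]
now-frame [-0.01 -0.05 -0.02] goal-frame [-0.01 -0.05 -0.02] turn [-0.04  0.01 -0.02]
```

```bash
python3 -m pendant '[0,-0.15,-0.03,-1,0,0,1,0,-0.105,0,-1,0,0,1,0,0,0,0,0,0,1]';python3 -c "
from to import *
slotgo(41.5,-6,dx=1.8)"
```

```text
time: 19.35
tool_pos: [564.4, -43.6, 89.6]
tcp_rot: [3.073, 0.002, -0.352]
contact_force: [-0.9, 0.2, -2.4]
grip_width: 10.0
finger_force: 30.0
t 19.35 pos [564.4 -43.6  89.6] F [-0.9  0.2 -2.4] M [ 0.13  0.01 -0.01]
now-frame [-0.   -0.04 -0.01] goal-frame [-0.   -0.04 -0.01] turn [-0.51  0.03 -0.  ]
```

```bash
python3 -m pendant '[0,-0.04,-0.01,-0.5,0,0,1,0,0,0,0,0,0,1]';python3 -m pendant '[0,-0.05,0,-0.3,0,0,1,0,0,0,0,0,0,1]';python3 -c "
from to import *
slotgo(42,-8,dx=2.6)"
```

```text
time: 19.55
tool_pos: [564.6, -43.2, 89.8]
tcp_rot: [3.039, 0.002, -0.353]
contact_force: [-0.1, -0.1, -1.0]
grip_width: 9.9
finger_force: 30.0
time: 19.75
tool_pos: [565.3, -41.8, 89.9]
tcp_rot: [3.016, 0.001, -0.353]
contact_force: [0.7, 1.3, -2.2]
grip_width: 10.2
finger_force: 30.0
t 19.75 pos [565.3 -41.8  89.9] F [ 0.7  1.3 -2.2] M [ 0.66 -0.08  0.03]
now-frame [-0.01 -0.05  0.02] goal-frame [-0.01 -0.05  0.02] turn [-0.2   0.02 -0.03]
```

```bash
python3 -m pendant '[0,-0.03,0.02,-0.15,0,0,1,0,0,0,0,0,0,1]';python3 -m pendant '[0,0,0.03,0,0,0,1,0,0,0,0,0,0,1]';python3 -c "
from to import *
slotgo(42,-8,dx=2.6)"
```

```text
time: 19.95
tool_pos: [565.8, -41.0, 89.7]
tcp_rot: [3.005, 0.0, -0.353]
contact_force: [-0.7, 3.1, -1.3]
grip_width: 9.6
finger_force: 30.0
time: 20.15
tool_pos: [566.1, -41.2, 88.9]
tcp_rot: [3.005, -0.001, -0.353]
contact_force: [0.8, 2.2, -0.5]
grip_width: 9.7
finger_force: 30.0
t 20.15 pos [566.1 -41.2  88.9] F [ 0.8  2.2 -0.5] M [ 0.68 -0.17  0.05]
now-frame [-0.03 -0.01 -0.01] goal-frame [-0.03 -0.01 -0.01] turn [-0.04 -0.01 -0.03]
```

```bash
python3 -m pendant '[0,0,0.03,0,0,0,1,0,0,0,0,0,0,1]';python3 -m pendant '[0,0,0.03,0,0,0,1,0,0,0,0,0,0,1]';python3 -c "
from to import *
slotgo(42,-8,dx=2.6)"
```

```text
time: 20.35
tool_pos: [566.2, -41.3, 88.4]
tcp_rot: [3.005, -0.001, -0.353]
contact_force: [-0.3, 2.3, 2.6]
grip_width: 9.7
finger_force: 30.0
time: 20.55
tool_pos: [566.3, -41.3, 88.4]
tcp_rot: [3.005, -0.002, -0.353]
contact_force: [-2.7, 4.4, 9.4]
grip_width: 9.6
finger_force: 30.0
t 20.55 pos [566.3 -41.3  88.4] F [-2.7  4.4  9.4] M [0.77 0.48 0.02]
now-frame [-0.04 -0.01 -0.03] goal-frame [-0.04 -0.01 -0.03] turn [-0.05 -0.03 -0.03]
```

```bash
python3 -m pendant '[0,0,-0.02,0,0,0,0.3,0,0,0,0,0,0,0.3,0,0,0,0,0,0,0.3,0,0,0,0,0,0,0.3]';python3 -m pendant '[0,0,-0.3,0,0,0,0.3,0,0,-0.6,0,0,0,0.3,0,0,-1,0,0,0,0.3,0,0,-1,0,0,0,0.3,0,0,-1,0,0,0,0.3,0,0,-1,0,0,0,0.3,0,0,-1,0,0,0,0.3,0,0,-1,0,0,0,0.3,-1,1,0,0,0,0,-1,-1,1,0,0,0,0,-1,-1,0,0,0,0,0,-1,0,0,0,0,0,0,-1]';python3 -c "
from to import *
P=tf(u,[0,60,330])[0]
go(P,np.degrees(u[2]),0)
m,_=snap('side','r1.png');look(['cassette_top','cassette','cassette_center'],'r1w.png')
print(((proj(m,tf(u,[[-14.9,0,120],[-14.9,65,120],[-14.9,-65,120]]))-[270,200])*5).round(0).tolist())
a=cv2.imread('pics/r1.png')[200:310,270:390]
cv2.imwrite('pics/r1c.png',cv2.resize(a,(600,550),interpolation=cv2.INTER_CUBIC))"
```

```text
time: 20.95
tool_pos: [565.7, -41.6, 87.4]
tcp_rot: [3.004, -0.0, -0.353]
contact_force: [0.4, 0.8, -0.7]
grip_width: 31.3
finger_force: 0.0
time: 22.15
tool_pos: [467.8, -38.9, 302.3]
tcp_rot: [3.005, -0.001, -0.354]
contact_force: [0.3, 0.6, -0.1]
grip_width: 59.1
finger_force: 0.0
t 22.15 pos [467.8 -38.9 302.3] F [ 0.3  0.6 -0.1] M [ 0.1  -0.01 -0.05]
now-frame [ 1.07 -1.57 -1.15] goal-frame [ 1.07 -1.71 -0.92] turn [ 1.95 -0.01 -0.04]
cassette_top [(0.73, [246.6, 118.8])]
cassette [(0.85, [265.7, 120.6])]
cassette_center [(0.74, [256.4, 121.3])]
[[302.0, 222.0], [155.0, 205.0], [450.0, 238.0]]
```

View pics/r1c.png

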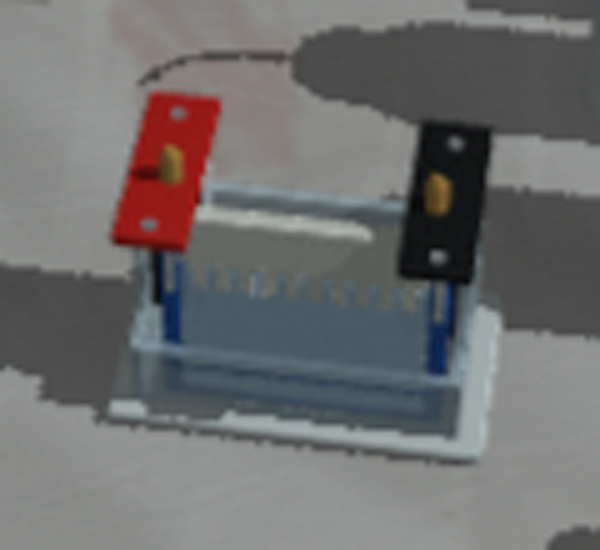

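The cassette stands in the unit, its comb edge on the predicted line at crop (290,222), with both blue strips behind the ears. Now I'll look at the lid.

```bash
python3 -m pendant '[0.6,0.75,-0.1,0.98,0,0,-1,0.6,0.75,-0.1,0.97,0,0,-1,0.6,0.75,-0.1,0,0,0,-1,0.6,0.75,-0.1,0,0,0,-1,0.6,0.75,-0.1,0,0,0,-1,0.6,0.75,-0.1,0,0,0,-1,0.6,0.75,-0.1,0,0,0,-1,0.6,0.75,-0.1,0,0,0,-1,0.6,0.9,0,0,0,0,-1,0,0.5,0,0,0,0,-1,0,0,0,0,0,0,-1]'
python3 -c "
from to import *
look(['lid_handle','lid_red','lid_black'],'lid2.png')
a=cv2.imread('pics/lid2.png')[:300]
b=cv2.imread('pics/r1w.png')[60:190,170:350]
cv2.imwrite('pics/l2.png',np.vstack([a,cv2.resize(b,(415,300),interpolation=cv2.INTER_CUBIC)[:, :].copy() if 0 else cv2.copyMakeBorder(cv2.resize(b,(415,300),interpolation=cv2.INTER_CUBIC),0,0,0,225,0)]))
im=a.astype(int);k=((im[...,2]>150)&(im[...,0]<80)&(im[...,1]>60)).astype(np.uint8)
n,l,st,c=cv2.connectedComponentsWithStats(k);i=1+st[1:,4].argmax();print(st[i],cv2.boxPoints(cv2.minAreaRect(np.argwhere(l==i)[:,::-1].astype(np.float32))).round(1).tolist())
"
```

```text
time: 23.5
tool_pos: [545.6, -304.7, 328.1]
tcp_rot: [3.141, 0.002, -0.356]
contact_force: [-0.5, 0.4, -0.7]
grip_width: 91.9
finger_force: 0.0
lid_handle [(0.96, [339.3, 195.5]), (0.7, [107.8, 256.2])]
lid_red [(0.74, [339.3, 241.9]), (0.56, [99.5, 271.6])]
lid_black [(0.69, [105.5, 267.0]), (0.63, [337.5, 147.9])]
[ 302  123   72  140 7921] [[302.0, 262.0], [302.0, 123.0], [373.0, 123.0], [373.0, 262.0]]
```

View pics/l2.png

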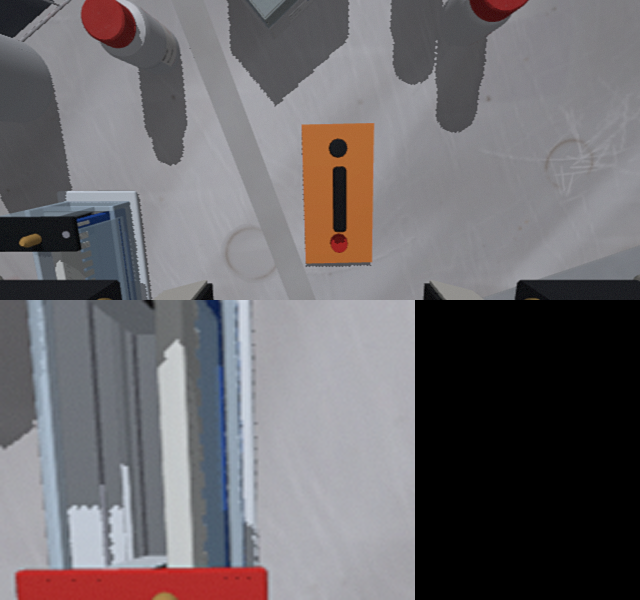

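The lid lies at (338,194) with its bar from (340,167) to (339,232) and the red socket nearest the robot. The lower crop shows the white comb edge near the tower, the cassette standing straight.

```bash
cat > lidfit.py <<'E'
from to import *
im=cv2.imread('pics/lid2.png').astype(int)[:300]
k=((im[...,2]>150)&(im[...,0]<80)&(im[...,1]>60))
ys,xs=np.nonzero(k)
def edge(v0,v1,rows,f):
    q=[]
    for r in rows:
        w=np.nonzero(k[r] if f<2 else k[:,r])[0]; w=w[(w>v0)&(w<v1)]; q.append((r,(w.min()-.5) if f%2==0 else (w.max()+.5)))
    return np.polyfit(*np.array(q).T,1)
l=edge(280,400,range(135,255,3),0);r=edge(280,400,range(135,255,3),1);t=edge(100,290,range(310,367,3),2)
def X(v,h): # col=v0*row+v1,row=h0*col+h1
    row=(h[0]*v[1]+h[1])/(1-h[0]*v[0]); return [v[0]*row+v[1],row]
blk=(im.max(2)<70);blk[:160]=0;blk[240:]=0;blk[:,:320]=0;blk[:,360:]=0
n,lb,st,c=cv2.connectedComponentsWithStats(blk.astype(np.uint8));i=1+st[1:,4].argmax();s=st[i];print('bar',s,c[i])
m=[d for d in db if d[0]=='lid_handle'][-1][1]
h=np.argwhere(lb==i)[:,::-1]
L=np.array([[43,-86,8],[-43,-86,8],[0,0,45],[0,0,45]],float)
px=np.array([X(l,t),X(r,t),c[i],c[i]])
print(px.round(1).tolist(),'slopes',l[0],r[0])
p=fit(m,L,px,[545,-330,1.2])
np.save('lid.npy',p)
print('bar proj',proj(m,tf(p,[[8,-38,45],[-8,-38,45],[-8,38,45],[8,38,45]])).round(1).tolist(),'bot',proj(m,tf(p,[[43,86,8],[-43,86,8]])).round(1).tolist())
P=tf(p,[0,0,38.5-19])[0];print('grasp tcp',P.round(1))
go(P+[0,0,0],np.degrees(p[2]),0)
E
python3 lidfit.py; python3 -c "
from to import *
T=[tri([(ms['side'],a),(ms['top'],b)])[0] for a,b in ()]
"
```

```text
bar [333 167  13  65 823] [339.08626974 198.7545565 ]
[[301.4, 124.3], [372.9, 123.1], [339.1, 198.8], [339.1, 198.8]] slopes 0.030831769856159954 -0.011913696060037728
fit [ 544.1 -330.4] 70.59 res [[-0.7, -0.9], [0.7, -1.0], [0.0, 1.0], [0.0, 1.0]]
bar proj [[331.8, 166.0], [346.1, 165.8], [346.0, 232.0], [332.4, 232.3]] bot [[304.5, 262.7], [371.0, 261.5]]
grasp tcp [ 544.1 -330.4   19.5]
t 23.7 pos [ 546.2 -301.7  329.9] F [-1.1  0.2  0.6] M [ 0.05 -0.03  0.03]
now-frame [ 0.26  0.92 10.35] goal-frame [ 0.25  0.93 10.35] turn [ 0.   -0.01 -0.19]
```

```bash
python3 -m pendant '[0.26,0.92,1,0,0,-0.19,-1,0,0,1,0,0,0,-1,0,0,1,0,0,0,-1,0,0,1,0,0,0,-1,0,0,1,0,0,0,-1,0,0,1,0,0,0,-1,0,0,1,0,0,0,-1,0,0,1,0,0,0,-1,0,0,1,0,0,0,-1,0,0,0.6,0,0,0,-1,0,0,0.2,0,0,0,-1,0,0,0,0,0,0,-1]';python3 -c "
from to import *
p=np.load('lid.npy');go(tf(p,[0,0,19.5])[0],np.degrees(p[2]),0)"
```

```text
time: 24.9
tool_pos: [544.0, -330.8, 35.5]
tcp_rot: [3.141, 0.0, -0.339]
contact_force: [-0.1, 0.1, -1.0]
grip_width: 92.1
finger_force: 0.0
t 24.9 pos [ 544.  -330.8   35.5] F [-0.1  0.1 -1. ] M [0.05 0.02 0.02]
now-frame [-0.   -0.01  0.53] goal-frame [-0.   -0.01  0.53] turn [ 0.  0. -0.]
```

```bash
python3 -m pendant '[0,0,0.3,0,0,0,-1,0,0,0.2,0,0,0,-1,0,0,0,0,0,0,1,0,0,0,0,0,0,1,0,0,0,0,0,0,1,0,0,0,0,0,0,1,0,0,0,0,0,0,1,0,0,0,0,0,0,1,0,0,0,0,0,0,1,0,0,0,0,0,0,1,0,0,0,0,0,0,1,0,0,0,0,0,0,1]';python3 -c "
from to import *
p=np.load('lid.npy');go(tf(p,[0,0,19.5])[0],np.degrees(p[2]),0)"
```

```text
time: 26.1
tool_pos: [543.9, -331.7, 20.6]
tcp_rot: [3.141, -0.0, -0.34]
contact_force: [1.5, 1.8, 0.0]
grip_width: 16.6
finger_force: 0.7
t 26.1 pos [ 543.9 -331.7   20.6] F [1.5 1.8 0. ] M [ 0.28 -0.1  -0.04]
now-frame [-0.01 -0.04  0.04] goal-frame [-0.01 -0.04  0.04] turn [ 0.01 -0.01 -0.02]
```

```bash
python3 -m pendant '[0,0,0,0,0,0,1,0,0,0,0,0,0,1,0,0,-0.4,0,0,0,1,0,0,-1,0,0,0,1,0,0,-1,0,0,0,1,0,0,0,0,0,0,1]';python3 -c "
from to import *
p=np.load('lid.npy');go(tf(p,[0,0,19.5+72])[0],np.degrees(p[2]),0)
look(['lid_black','lid_handle','lid_red'],'lid3.png')
"
```

```text
time: 26.7
tool_pos: [546.1, -333.5, 97.9]
tcp_rot: [3.138, -0.009, -0.34]
contact_force: [0.5, 0.1, -1.4]
grip_width: 15.8
finger_force: 30.0
t 26.7 pos [ 546.1 -333.5   97.9] F [ 0.5  0.1 -1.4] M [ 0.03 -0.04 -0.  ]
now-frame [-0.1  -0.07  0.21] goal-frame [-0.1  -0.07  0.21] turn [ 0.05 -0.13 -0.02]
lid_black [(0.7, [317.6, 168.0])]
lid_handle [(0.64, [314.0, 321.0])]
lid_red []
```

View pics/lid3.png

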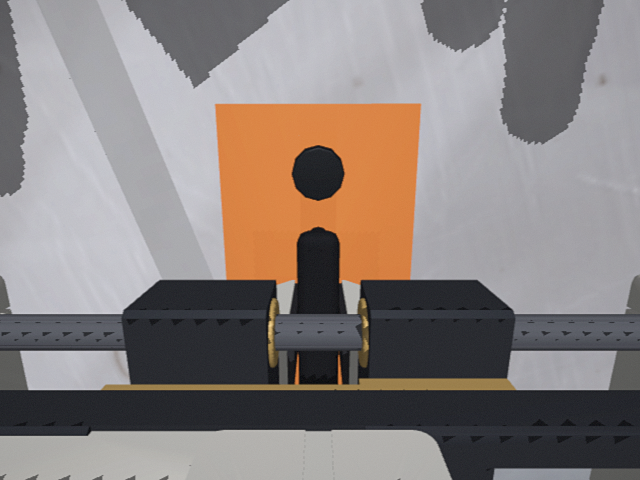

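The held lid shows centred: far edge on row 104 (columns 216–421), black boss at (318,173). I'll compute the lid's offset in the hand and check the pins.

```bash
cat > lidoff.py <<'E'
from to import *
m=[d for d in db if d[0]=='lid_black'][-1][1]
o=get_obs();Rt=R.from_euler('xyz',o['tcp_rot']).as_matrix();p0=np.array(o['tool_pos'])
C=np.array([[43,-86],[-43,-86.]]) # lid xy -> tool: x_t=-y_lid, y_t=-x_lid
px=np.array([[215.8,103.5],[421,103.5]])
def P(q,C,z): 
    c,s=np.cos(q[2]),np.sin(q[2]);a=np.c_[-C[:,1],-C[:,0]]@np.array([[c,s],[-s,c]])
    return p0+np.c_[a+q[:2],np.full(len(C),z)]@Rt.T
for z in (10.6,12.6,14.6):
    s=least_squares(lambda q:(proj(m,P(q,C,z))-px).ravel(),[0,0,0],x_scale=[1,1,.01]);print(z,s.x[:2].round(2),np.degrees(s.x[2]).round(2),s.fun.round(1),'boss@24',proj(m,P(s.x,np.array([[0,-58.]]),20.6-24)).round(1))
k=[]
for d in db:
    if not any(np.allclose(d[1]['pose'],q['pose']) for q in k): k.append(d[1])
for z in (135,153): print(z,proj(k[3],tf(u,[[-10,58,z],[-10,-58,z]])).round(1).tolist())
E
python3 lidoff.py
```

```text
10.6 [3.49 1.62] -0.0 [ 2.4 -0.1 -2.4 -0.1] boss@24 [[318.7 171.4]]
12.6 [3.74 1.63] -0.0 [ 3.5 -0.2 -3.5 -0.2] boss@24 [[318.7 170.8]]
14.6 [3.99 1.64] -0.0 [ 4.6 -0.3 -4.6 -0.3] boss@24 [[318.8 170.2]]
135 [[359.3, 267.4], [363.0, 139.6]]
153 [[361.4, 273.5], [365.5, 139.2]]
```

```bash
sed -i "s/^C=/Tc=np.array(m['pose']);Rc=np.array([[0,.968,.251],[1,0,0],[0,.251,-.968]]);Rt=Tc[:3,:3]@Rc.T;p0=Tc[:3,3]-Rt@[68,.4,-157.4];print(p0,get_obs()['tool_pos'])\nC=/" lidoff.py; python3 lidoff.py
```

```text
[ 546.3040774 -333.1571265   97.8533024] [ 543.02113365 -331.07965559   91.25547383]
10.6 [-1.35  0.58] 0.0 [-2.1  0.1  2.1  0.1] boss@24 [[318.4 175.3]]
12.6 [-1.12  0.58] 0.0 [-0.9  0.1  0.9  0.1] boss@24 [[318.4 174.7]]
14.6 [-0.89  0.59] -0.0 [ 0.3 -0.  -0.3 -0. ] boss@24 [[318.4 174.1]]
135 [[359.3, 267.4], [363.0, 139.6]]
153 [[361.4, 273.5], [365.5, 139.2]]
```

```bash
python3 -c "
from to import *
go(tf(u,[-9.5,-1.0,235])[0],np.degrees(u[2]),0)"
python3 -m pendant '[0,0,-0.8,0,0,0,1,0,0,-1,0,0,0,1,0,0,-1,0,0,0,1,0,0,-1,0,0,0,1,0,0,-0.8,0,0,0,1,0,0,0,0,0,0,1]'
python3 -c "
from to import *
go(tf(u,[-9.5,-1.0,235])[0],np.degrees(u[2]),0)"
```

```text
t 26.9 pos [ 543.  -331.1   91.3] F [ 0.  -0.4 -2.4] M [ 0.06  0.06 -0.03]
now-frame [-2.5  -9.71 -4.78] goal-frame [-2.6  -9.68 -4.79] turn [-0.    0.03  0.16]
time: 27.5
tool_pos: [544.8, -332.3, 232.8]
tcp_rot: [3.139, -0.005, -0.34]
contact_force: [0.1, -0.6, -2.6]
grip_width: 15.3
finger_force: 30.0
t 27.5 pos [ 544.8 -332.3  232.8] F [ 0.1 -0.6 -2.6] M [ 0.06 -0.01 -0.02]
now-frame [-2.56 -9.73 -0.11] goal-frame [-2.67 -9.7  -0.07] turn [ 0.03 -0.07  0.16]
```

```bash
python3 -m pendant '[0,0,0,0,0,0.16,1,-0.24,-0.88,0,0,0,0,1,-0.24,-0.88,0,0,0,0,1,-0.24,-0.88,0,0,0,0,1,-0.24,-0.88,0,0,0,0,1,-0.24,-0.88,0,0,0,0,1,-0.24,-0.88,0,0,0,0,1,-0.24,-0.88,0,0,0,0,1,-0.24,-0.88,0,0,0,0,1,-0.24,-0.88,0,0,0,0,1,-0.24,-0.88,0,0,0,0,1,-0.24,-0.88,0,0,0,0,1]' ; python3 -m pendant '[0,0,0,0,0,0,1,0,0,0,0,0,0,1,0,0,0,0,0,0,1]'
python3 -c "
from to import *
go(tf(u,[-9.5,-1.0,182])[0],np.degrees(u[2]),0)"
```

```text
time: 28.7
tool_pos: [568.1, -30.3, 227.4]
tcp_rot: [3.14, 0.005, -0.352]
contact_force: [1.1, 0.4, -1.6]
grip_width: 15.7
finger_force: 30.0
time: 29.0
tool_pos: [568.8, -32.3, 228.9]
tcp_rot: [3.14, 0.002, -0.352]
contact_force: [0.4, -0.3, -1.8]
grip_width: 15.5
finger_force: 30.0
t 29.0 pos [568.8 -32.3 228.9] F [ 0.4 -0.3 -1.8] M [ 0.04  0.01 -0.  ]
now-frame [ 0.03 -0.03  1.56] goal-frame [ 0.02 -0.03  1.56] turn [ 0.02  0.03 -0.01]
```

```bash
python3 -m pendant '[0.03,-0.03,0.4,0.02,0.03,0,1,0,0,0.4,0,0,0,1,0,0,0.4,0,0,0,1,0,0,0.36,0,0,0,1,0,0,0,0,0,0,1,0,0,0,0,0,0,1,0,0,0,0,0,0,1]'
python3 -c "
from to import *
go(tf(u,[-9.5,-1.0,172])[0],np.degrees(u[2]),0)"
```

```text
time: 29.7
tool_pos: [570.9, -31.2, 184.1]
tcp_rot: [-3.141, -0.004, -0.351]
contact_force: [0.0, 0.6, -2.2]
grip_width: 16.0
finger_force: 30.0
t 29.7 pos [570.9 -31.2 184.1] F [ 0.   0.6 -2.2] M [ 0.09  0.01 -0.  ]
now-frame [-0.03  0.03  0.4 ] goal-frame [-0.03  0.03  0.4 ] turn [-0.01 -0.05  0.  ]
```

```bash
python3 -m pendant '[-0.02,0.02,0.2,-0.01,-0.05,0,1,0,0,0.15,0,0,0,1,0,0,0.1,0,0,0,1,0,0,0,0,0,0,1,0,0,0,0,0,0,1]'
python3 -c "
from to import *
go(tf(u,[-9.5,-1.0,172])[0],np.degrees(u[2]),0)"
```

```text
time: 30.2
tool_pos: [569.8, -31.5, 170.0]
tcp_rot: [3.142, 0.001, -0.351]
contact_force: [0.2, 0.2, -2.5]
grip_width: 15.8
finger_force: 30.0
t 30.2 pos [569.8 -31.5 170. ] F [ 0.2  0.2 -2.5] M [ 0.03 -0.02 -0.04]
now-frame [-0.    0.01 -0.07] goal-frame [-0.    0.01 -0.07] turn [0.   0.02 0.  ]
```

```bash
python3 -m pendant '[0,0,0.1,0,0,0,1,0,0,0,0,0,0,1]';python3 -m pendant '[0,0,0.1,0,0,0,1,0,0,0.1,0,0,0,1,0,0,0,0,0,0,1]'
python3 -c "
from to import *
go(tf(u,[-9.5,-1.0,155.6])[0],np.degrees(u[2]),0)"
```

```text
time: 30.4
tool_pos: [569.6, -31.5, 166.8]
tcp_rot: [3.141, 0.002, -0.351]
contact_force: [-0.2, -0.6, -2.2]
grip_width: 15.8
finger_force: 30.0
time: 30.7
tool_pos: [569.6, -31.4, 160.5]
tcp_rot: [-3.142, 0.002, -0.351]
contact_force: [-0.2, 0.4, -3.1]
grip_width: 15.9
finger_force: 30.0
t 30.7 pos [569.6 -31.4 160.5] F [-0.2  0.4 -3.1] M [ 0.04  0.13 -0.06]
now-frame [0.01 0.01 0.16] goal-frame [0.01 0.01 0.16] turn [-0.    0.02  0.  ]
```

```bash
python3 -m pendant '[0,0,0.1,0,0,0,1,0,0,0,0,0,0,1]';python3 -m pendant '[0,0,0.06,0,0,0,1,0,0,0,0,0,0,1]';python3 -m pendant '[0,0,0.04,0,0,0,1,0,0,0,0,0,0,1,0,0,0,0,0,0,1]'
python3 -c "
from to import *
go(tf(u,[-9.5,-1.0,155.6])[0],np.degrees(u[2]),0)"
```

```text
time: 30.9
tool_pos: [569.7, -31.5, 157.6]
tcp_rot: [3.142, 0.002, -0.351]
contact_force: [0.1, 0.4, -3.8]
grip_width: 15.7
finger_force: 30.0
time: 31.1
tool_pos: [569.7, -31.5, 156.0]
tcp_rot: [3.142, 0.001, -0.351]
contact_force: [-1.7, 0.5, -2.5]
grip_width: 15.9
finger_force: 30.0
time: 31.4
tool_pos: [569.7, -31.5, 155.5]
tcp_rot: [3.141, 0.001, -0.351]
contact_force: [-4.1, -0.4, 3.4]
grip_width: 15.5
finger_force: 30.0
t 31.4 pos [569.7 -31.5 155.5] F [-4.1 -0.4  3.4] M [-0.    0.76  0.02]
now-frame [ 0.  0. -0.] goal-frame [ 0.  0. -0.] turn [0.   0.01 0.  ]
```

```bash
python3 -m pendant '[0,0,0.03,0,0,0,1,0,0,0,0,0,0,1]';python3 -m pendant '[0,0,0,0,0,0,0.3,0,0,0,0,0,0,0.3,0,0,0,0,0,0,0.2,0,0,0,0,0,0,0.2]'; python3 -m pendant '[0,0,-0.3,0,0,0,0,0,0,-0.6,0,0,0,0,0,0,-1,0,0,0,0,0,0,-1,0,0,0,0,0,0,-1,0,0,0,0,0,0,-1,0,0,0,0,0,0,-1,0,0,0,0,-1,0,0,0,0,0,0,-1,0,0,0,0,0,0,-1,0,0,0,0,0,0,0,0,0,0,0,0,0]'
python3 -c "
from to import *
snap('side','f1.png');snap('wrist','f1w.png');snap('top')
for t in ('wash_bottle','red_cap_bottle'): print(t,[(round(x['score'],2),np.round(x['location'],1).tolist()) for x in pinpoint('top',t)])
m=ms['side'];P=[[43,86,8],[-43,86,8],[-43,-86,8],[43,-86,8]]
print(((proj(m,tf(u,np.array(P)+[-10,0,135]))-[260,180])*5).round(0).tolist())
a=cv2.imread('pics/f1.png')[180:300,260:400]
b=cv2.imread('pics/f1w.png')
cv2.imwrite('pics/f1c.png',cv2.resize(a,(700,600),interpolation=cv2.INTER_CUBIC))"
```

```text
time: 31.6
tool_pos: [569.7, -31.5, 155.5]
tcp_rot: [3.142, 0.0, -0.351]
contact_force: [-7.5, 0.5, 10.2]
grip_width: 15.8
finger_force: 30.0
time: 32.0
tool_pos: [570.0, -31.4, 154.0]
tcp_rot: [-3.141, 0.001, -0.351]
contact_force: [0.3, 0.4, -0.1]
grip_width: 36.4
finger_force: 0.0
time: 33.1
tool_pos: [483.0, 0.6, 332.8]
tcp_rot: [-3.141, 0.0, -0.35]
contact_force: [-0.7, 0.0, -0.7]
grip_width: 45.6
finger_force: 0.0
wash_bottle [(0.97, [181.0, 325.8]), (0.61, [270.4, 181.5]), (0.56, [314.4, 342.4])]
red_cap_bottle [(0.69, [387.6, 188.8])]
[[177.0, 186.0], [136.0, 331.0], [543.0, 377.0], [562.0, 227.0]]
```

View pics/f1c.png

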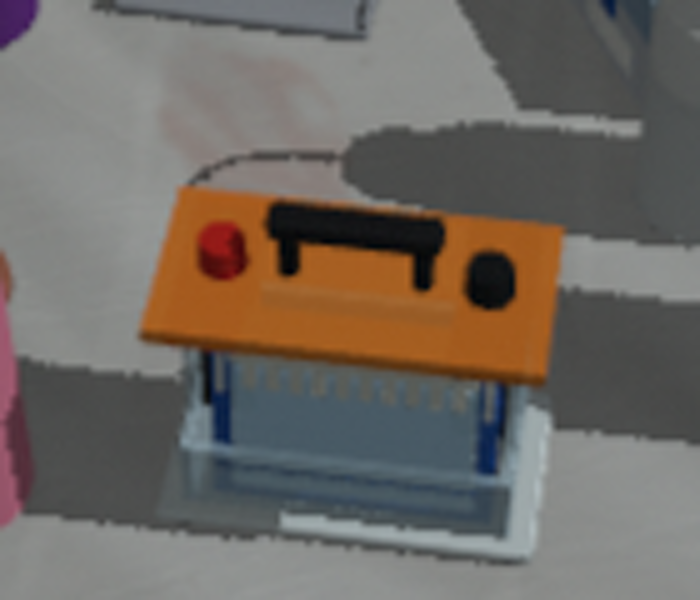

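The lid's corners (180,186), (140,335), (545,380) and (565,228) match the predictions for level and fully seated. The red socket is on the red side, the cassette is upright behind the front wall, and the bottles haven't moved. Handing in.

```bash
python3 -c "
from plant import *
print(close_job())"
```

```text
the job is handed in; nothing more can be done
None
```

I handed the job in: the cassette stands on the trough floor against the gaskets, and the lid sits level and fully down with its red socket on the red side. Both bottles still stand where they were, about 33 s of the 64 s were used, and no verdict came back.

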